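Dock a pressure logger in the corner of its reading station and hold it

TASK

Read out the pressure logger, the steel case with the short threaded brass port: set it flat on the deck of the reading station, its contact end to the back fence, and press it gently into the corner until its sprung contact is pushed right in and the case bears squarely on the back fence and on the side fence at once. The contact springs back and the case must not shift while it reads, so keep pressing: finish while holding it with the gripper firmly against both fences, without letting go. Leave the other loose things on the counter where they stand.

Things in the scene. Friction and masses are not known exactly. Their poses are not given: they have to be found in the camera images.
- logger: Pressure logger to be read: steel case 80 x 50 x 46 mm (x, y, z), about 0.4 kg. Origin at the centre of its underside, z up, +x to its contact end (plain face, brass pads low on it). A brass port 22 mm wide sticks out 24 mm from the -x end at 23 mm height. Grip it across y (plain sides), with the fingertips 16 mm or more above the underside to clear the 11 mm fences
- logger_corner (a point): Lower corner of the logger's case between its contact end (+x) and its right long side (-y): 40 mm along x and -25 mm along y from the origin. It belongs in the fences' corner
- reader: Reading station, fixed: grey housing 220 x 180 mm, smooth deck 40 mm above the counter. Origin at the centre of its underside; +x points to its back, where a console with display and keys, 81 mm high above the counter, stands from 18 mm behind the back fence's front face onwards. The deck is open at the front (-x) and at the left (+y)
- reader_corner (a point): Inner corner where the front face of the back fence meets the inner face of the side fence, at deck level (50, -55, 40 mm in the reader's frame, axes as the reader's). The docked logger's contact end lies in this corner's y-z plane and its right long side in the x-z plane, the case on its -x, +y side
- back_fence: Fixed steel bar along the reader's y, 11 mm high above the deck, 12 mm thick, its front face at x = 50 mm in the reader's frame, from the corner to 116 mm to the left, with a gap for the contact. Its frame is the reader's
- side_fence: Fixed steel bar along the reader's x, 11 mm high above the deck, 12 mm thick, its inner face at y = -55 mm in the reader's frame, from the corner 125 mm to the front. Its frame is the reader's
- contact (a joint): Sprung contact block, 19 mm wide and 8 mm high, in the gap of the back fence, centred 25 mm to the left of the corner: it stands 5 mm proud of the fence at 0 and is pushed flush at 0.005 m. The spring pushes back with 2.5 N at first and 5 N when flush, enough to move the logger if let go
- temp_logger: Bystander: temperature logger in the same steel case, but with a thin 2.5 mm radius probe rod (to 85 mm from its origin) in place of the port. Origin at the centre of the case's underside, the probe to -x
- heat_block: Bystander: aluminium tube block 80 x 55 x 45 mm with six 13 mm holes in its top. Origin at the centre of its underside
- ferrule: Bystander: steel pipe ferrule standing on its 64 mm flange, 22 mm high. Origin at the centre of its underside
- clamp: Bystander: steel ring clamp lying on the counter, about 95 x 75 mm over all, 18 mm high. Origin at the ring's centre on its underside
- beaker: Bystander: glass beaker, 68 mm wide, 95 mm high. Origin at the centre of its underside
- wash_bottle: Bystander: white wash bottle, 68 mm wide, 190 mm high. Origin at the centre of its underside
Things that resemble listed ones, but are neither listed nor needed, are in the scene too. Leave any blue or orange look-alike of the logger alone.

How it is judged:
By the outcome, as a careful person would: the job done as asked, in the order asked, and still so for the second after the job is handed in, while the arm keeps its last pose, push and grip.
It also fails if it takes over 67 s, if anything falls off the work surface, if the arm or the gripper's body presses on something with over 40 N, if the wrist force passes 120 N, or if a joint passes its speed limit or range.

ROBOT

A 6-joint arm with a two-finger parallel gripper is mounted at the origin on the work surface. World frame = base frame: x ahead of the robot, y to its left, z up, the work surface at z = 0. Lengths are in mm, angles in rad, forces in N, time in s.
With the tool pointing down it reaches from about 350 to 975 mm from the base axis. Payload 7.1 kg.
Tool frame: the origin (TCP) lies at the very end of the fingers, on their centre line; the grasp point (between the pads) lies 19 mm behind it (ctrl.grasp_offset is the distance from the TCP to the grasp point, in mm); z points along the fingers, y is the line along which they close (so a half turn about z gives the same grasp; the last joint's range is limited). The gripper opens to 88 mm and grips with 3 to 60 N. Pads are 20 mm wide; open, the fingers measure 115 mm over their backs; the gripper's body (75 mm by 178 mm) begins 61 mm behind the grasp point.
Start: joints at [-1.131, 0.423, 1.63, -0, 1.089, -0.019], TCP at [276.809, -560.34, 222.675] pointing down, gripper open.
Joint ranges: [-3, 3], [-0.9, 2.11], [0.09, 2.58], [-1.31, 4.45], [0.11, 2.69], [-2.54, 2.54]. Speed limits (rad/s): [2.39, 2.39, 3.01, 3.14, 3.14, 3.14].

INTERFACE

Orientations are given as a rotation vector (axis times angle).
In Python, from workcell import ctrl, viewer, ticket, models gives the robot as it stands.
- The arm moves only by the tool play_rows, never from a script. Its arguments are lists of equal length, an entry for each row: "dp": the shift along the world's x, y, z in mm, a list of three; "yaw": the turn about the world's z in degrees. In form: {"dp": [[tx, ty, tz], ...], "yaw": [yaw, ...]}. A call has 1 to 8 rows; each row shifts and turns the commanded pose from where the row before left it; what a row does not reach is not made up. A row lasts 1/12 s, in which the tool goes at most 41.7 mm and 7.16 degrees, less where a joint would pass 70% of its speed; a pose out of reach is approached as far as the arm can. A call is refused whole if a number of a shift passes 41.7 or a number of a turn 7.16, either way. A call with a gripper value outside its range is refused whole. "gripper" is the closure, from 0 (fully open) to 1 (shut), set as the call begins (left out, the last holds). The fingers move at their own pace and stop on an object; the grip force is fixed at half the most. Time passes only in rows, so rows that do not move let the fingers close. It gives the time, the measured TCP pose, the force, the opening and the grip force at its end, in the units of the state.
- ctrl.get_obs(): the state, without advancing time (a new reading comes with each control period).
- viewer.get_image(name): name is "side" or "top"; returns a dict with "pixels" (384x512x3 uint8, red, green, blue), "range_z" (384x512 float32, mm along the optical axis (not along the pixel's ray), 0 where there is no reading), "fx", "fy", "cx", "cy" (pixels), "dist_coeffs" ([k1, k2, p1, p2, k3] as OpenCV has them; the pictures are not rectified), "T" (4x4, takes a point from camera to world coordinates). Camera axes: x right, y up, looking along -z (the intrinsics and any distortion apply to the point x, -y, -z); pixel columns grow to the right and rows downward; lengths in mm; the calibration is good to about 2 mm. A picture is of the moment at which its call begins.
- ticket.close_job(): hands the job in; it is judged then, once.
Trained networks look in a picture, given as the dict that the camera call returned (one of the last four; its "shot" number tells which), for a name from the list of things; names that differ only in an ending like _2 or _b are one class to them, and where a whole thing is asked for, a point or a joint stands for the part that bears it (a point fixed in the world has none). Each returns a list of dicts, best first, with "conf" (0 to 1); they miss things now and then, are a little off and sometimes report something else, mostly with a low value. They report only what shows in the picture. A call takes as long as a camera call. They do not tell look-alikes from the thing itself.
- models.look_for(picture, name): "bbox" ([centre column, centre row, width, height] in pixels, round what is visible of it).
- models.landmark_of(picture, name): "location" ([column, row] in pixels: a listed point, or the origin of a listed thing).
The state is a dict: "t": time; "qpos": joint angles; "qvel": joint speeds; "joint_torque": joint torques, N m; "ee_pos": TCP position; "orientation": TCP orientation; "ft_force": force on the tool from outside, world axes, zero at the start; "moment": the same for the moment, N m; "width": finger opening in mm; "grasp_force": force on a finger pad.
Only numpy, scipy, OpenCV 4.12 (cv2) and the standard library are available. Lean on these libraries where they do the work, as an engineer would, in place of code of your own. Each camera call takes 0.05 s, during which the arm holds its last target. There are 200 camera calls.

## Working session

There is one attempt and no reset: what is moved stays moved. The work goes in short steps, Python scripts to look and compute and a tool call to move; the robot and the scene stay as the last step left them, time stands still between calls to the robot, and variables do not carry over. Pictures are saved under pics/ and viewed, at most 10 in all, crops included, and the job is handed in when it is done.

Besides the shell and the picture viewer there is one more tool, called after "Emit:" as name(argument=value, ...) on one line, values as JSON. play_rows: Moves the arm, as the interface text tells. Its arguments: {"type":"object","properties":{"dp":{"type":"array"},"yaw":{"type":"array"},"gripper":{"type":"number"}},"required":["dp","yaw"]}

```bash
mkdir -p pics; cat > h.py <<'E'
import numpy as np, cv2
from workcell import ctrl, viewer, ticket, models
def px2w(im,c,r,z=None,depth=None):
    K=np.array([[im['fx'],0,im['cx']],[0,im['fy'],im['cy']],[0,0,1]])
    u=cv2.undistortPoints(np.array([[[c,r]]],float),K,np.array(im['dist_coeffs'],float))[0,0]
    d=np.array([u[0],-u[1],-1.]); T=np.array(im['T']); dw=T[:3,:3]@d; o=T[:3,3]
    s=(z-o[2])/dw[2] if z is not None else depth
    return o+s*dw
def cloud(im):
    h,w=im['range_z'].shape
    K=np.array([[im['fx'],0,im['cx']],[0,im['fy'],im['cy']],[0,0,1]])
    g=np.stack(np.meshgrid(np.arange(w),np.arange(h)),-1).reshape(-1,1,2).astype(float)
    u=cv2.undistortPoints(g,K,np.array(im['dist_coeffs'],float))[:,0]
    d=np.c_[u[:,0],-u[:,1],-np.ones(len(u))]*im['range_z'].reshape(-1,1)
    T=np.array(im['T']); return (d@T[:3,:3].T+T[:3,3]).reshape(h,w,3)
def save(im,n): cv2.imwrite('pics/'+n,cv2.cvtColor(im['pixels'],cv2.COLOR_RGB2BGR))
E
python3 - <<'E'
from h import *
np.set_printoptions(precision=1,suppress=True)
for n in ('top','side'):
    im=viewer.get_image(n); save(im,n+'1.png')
    for k in ['logger','logger_corner','reader','reader_corner','temp_logger','contact']:
        print(n,k,[(np.array(x['location']),round(x['conf'],2)) for x in models.landmark_of(im,k)][:5])
    print([(np.array(x['bbox']),round(x['conf'],2)) for x in models.look_for(im,'logger')])
    print(np.array(im['T']),im['fx'])
E
```

```text
top logger [(array([188.2, 267.9]), 0.84), (array([ 97.2, 198.3]), 0.82), (array([126.8, 258.3]), 0.8), (array([159.5, 220.2]), 0.63), (array([167.4, 210. ]), 0.4)]
top logger_corner [(array([203.7, 280.6]), 0.95), (array([135.1, 275.5]), 0.82), (array([169. , 207.9]), 0.79), (array([ 85.3, 194.8]), 0.64), (array([254., 118.]), 0.19)]
top reader [(array([327.5, 172.4]), 0.73), (array([160.7, 217.4]), 0.19)]
top reader_corner [(array([351.6, 149.8]), 0.97)]
top temp_logger [(array([213.5, 169.3]), 0.74)]Traceback (most recent call last):
  File "<stdin>", line 6, in <module>
ValueError: it knows: back_fence, beaker, clamp, ferrule, heat_block, logger, logger_corner, reader, reader_corner, side_fence, temp_logger, wash_bottle
```

View pics/top1.png

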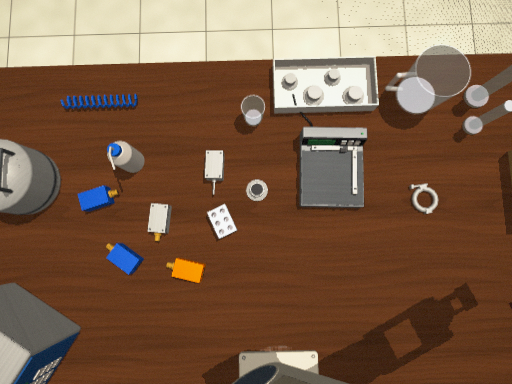

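The top picture shows these things that could be taken for the logger:
- Grey case with brass port at (159,218): matches the description.
- Grey case with thin probe at (214,165): the temp_logger.
- Orange look-alike at (188,270).
- Blue look-alikes at (97,198) and (125,258).

I choose (159,218). The reader is at (332,170) with its back up in the image.

```bash
python3 - <<'E'
from h import *
np.set_printoptions(precision=1,suppress=True)
im=viewer.get_image('top'); P=cloud(im)
a=cv2.resize(im['pixels'][185:255,120:240],None,fx=5,fy=5,interpolation=cv2.INTER_CUBIC)
b=cv2.resize(im['pixels'][115:220,285:385],None,fx=3.33,fy=3.33,interpolation=cv2.INTER_CUBIC)[:350]
cv2.imwrite('pics/crop1.png',cv2.cvtColor(np.hstack([a[:,:440],b]),cv2.COLOR_RGB2BGR))
def rect(box,lo,hi):
    r0,r1,c0,c1=box; Q=P[r0:r1,c0:c1].reshape(-1,3); Q=Q[(Q[:,2]>lo)&(Q[:,2]<hi)]
    return len(Q),np.median(Q[:,2]),cv2.minAreaRect(Q[:,:2].astype(np.float32)),Q[:,:2].mean(0)
print('logger top',rect((195,245,140,180),40,60))
print('mm/px',P[218,160]-P[218,159])
print('temp',rect((140,200,195,230),40,60))
print('reader',rect((120,212,295,370),30,100))
print('deck',rect((120,212,295,370),34,44))
print('console',rect((120,212,295,370),70,95))
print('fences',rect((148,205,298,370),46,60))
for k,z in (('logger',0),('logger_corner',0),('reader_corner',40),('reader',0)):
    for x in models.landmark_of(im,k): print(k,np.array(x['location']),round(x['conf'],2),px2w(im,*x['location'],z=z))
im=viewer.get_image('side'); save(im,'side1.png'); 
for k,z in (('logger',0),('logger_corner',0),('reader_corner',40),('reader',0)):
    for x in models.landmark_of(im,k): print(k,np.array(x['location']),round(x['conf'],2),px2w(im,*x['location'],z=z))
E
```

```text
logger top (518, np.float64(46.773615848401505), ((482.65142822265625, 325.8990478515625), (50.63493347167969, 79.76071166992188), 83.58135223388672), array([482.5, 325.4]))
mm/px [-0.  -2.6 -0.7]
temp (492, np.float64(46.707641308337315), ((631.3161010742188, 167.08250427246094), (49.51918029785156, 78.70581817626953), 88.5235824584961), array([630.5, 166.7]))
reader (5069, np.float64(41.65139151051926), ((612.9835205078125, -170.7760772705078), (181.79188537597656, 218.95877075195312), 87.52542877197266), array([ 615.1, -168.3]))
deck (3305, np.float64(40.46039741178561), ((593.5499267578125, -168.37123107910156), (180.82763671875, 183.08740234375), 86.01718139648438), array([ 585.5, -164.2]))
console (917, np.float64(81.45806816085417), ((701.7681884765625, -174.51422119140625), (181.34776306152344, 40.21379852294922), 86.79774475097656), array([ 700.8, -172.3]))
fences (338, np.float64(51.310917294123215), ((595.297607421875, -172.5999755859375), (127.6942138671875, 149.9851531982422), 87.91383361816406), array([ 625.6, -209.2]))
logger [160.4 216.7] 0.87 [488.7 330.    0. ]
logg
[... 308 characters left out ...]
3.2 272.4] 0.58 [330.2 407.3   0. ]
logger_corner [ 85.2 194.2] 0.56 [560.6 554.6   0. ]
logger_corner [256.6 192.2] 0.5 [554.   46.3   0. ]
logger_corner [160.2 220.8] 0.42 [476.7 330.4   0. ]
reader_corner [347.6 150. ] 0.96 [ 664.7 -217.8   40. ]
reader [327.6 170.7] 0.79 [ 612.9 -165.5    0. ]
logger [224.2 260.4] 0.96 [486.8 328.5   0. ]
logger [237.  297.5] 0.87 [368.3 435.9   0. ]
logger [284.2 264. ] 0.83 [331.4 252.4   0. ]
logger_corner [222.4 248.8] 0.95 [524.4 285.8   0. ]
logger_corner [151.8 299.6] 0.65 [549.7 558.2   0. ]
logger_corner [298.3 259.3] 0.59 [307.2 212.2   0. ]
reader_corner [270.6 161.6] 0.95 [ 674.4 -253.8   40. ]
reader [274.2 185.6] 0.98 [ 594.9 -146.3    0. ]
```

View pics/crop1.png

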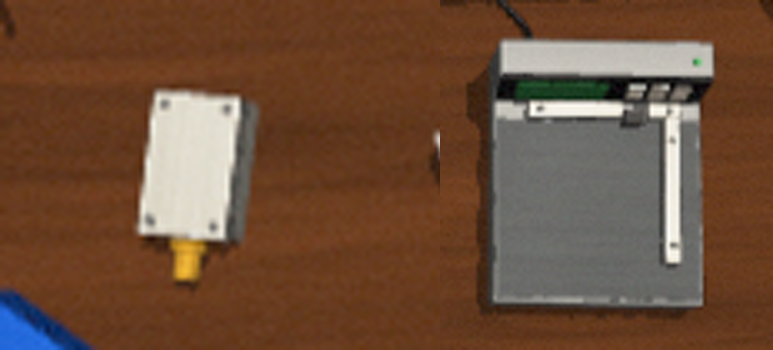

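View pics/side1.png

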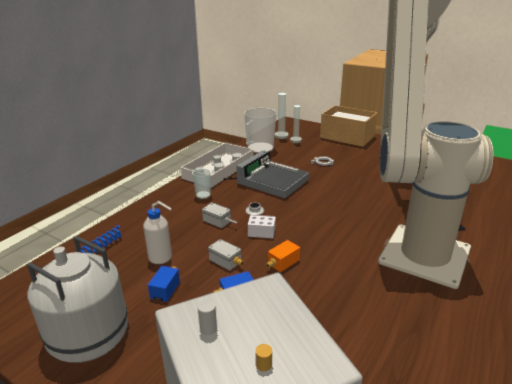

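The crop confirms the choice: steel case with a short brass port at (159,218), port pointing toward the robot. The side view agrees, with the logger at (224,256). The station has its fences' corner at about (347,150) in the top view, with the contact just left of it.

```bash
python3 - <<'E'
from h import *
from scipy.spatial.transform import Rotation as R
np.set_printoptions(precision=2,suppress=True)
o=ctrl.get_obs(); print(o); print(R.from_rotvec(o['orientation']).as_matrix())
im=viewer.get_image('top'); P=cloud(im)
Q=P[148:212,292:372]; z=Q[...,2]
# side fence: per-row centroid of points on fence right part
m=(z>46)&(z<58)
pts=[]
for r in range(Q.shape[0]):
    s=m[r]&(Q[r,:,1]<-205)
    if 2<=s.sum()<=8 and Q[r,s,0].mean()<650: pts.append(Q[r,s,:2].mean(0))
pts=np.array(pts); l=np.polyfit(pts[:,0],pts[:,1],1); print('side fence mid line',l,np.degrees(np.arctan(l[0])),'at x=600',np.polyval(l,600),len(pts))
pts=[]
for c in range(Q.shape[1]):
    s=m[:,c]&(Q[:,c,0]>640)&(Q[:,c,1]>-195)
    if 2<=s.sum()<=10: pts.append(Q[s,c,:2].mean(0))
pts=np.array(pts); 
if len(pts): l=np.polyfit(pts[:,1],pts[:,0],1); print('back fence mid',l,np.degrees(np.arctan(-l[0])),'at y=-200',np.polyval(l,-200),len(pts))
# housing edges: per row left/right extents, per col front extents
A=P[115:215,290:375]; M=A[...,2]>30
L=[];Rr=[];F=[]
for r in range(100):
    i=np.where(M[r])[0]
    if len(i)>50: L.append(A[r,i[0],:2]);Rr.append(A[r,i[-1],:2])
for c in range(85):
    i=np.where(M[:,c])[0]
    if len(i)>50: F.append(A[i[-1],c,:2])
for n,E,a in (('L',L,0),('R',Rr,0),('F',F,1)):
    E=np.array(E)[5:-5]; l=np.polyfit(E[:,a],E[:,1-a],1); print(n,np.degrees(np.arctan(l[0]))*(1-2*a),np.polyval(l,600 if a==0 else -170))
E
```

```text
{'t': 0.8, 'qpos': array([-1.13,  0.42,  1.63, -0.  ,  1.09, -0.02]), 'qvel': array([-0.,  0.,  0.,  0.,  0.,  0.]), 'joint_torque': array([ -0.  , -54.45, -27.4 ,   0.06,   0.02,  -0.  ]), 'ee_pos': array([ 276.82, -560.35,  222.7 ]), 'orientation': array([3.06, 0.71, 0.  ]), 'ft_force': array([-0.3 , -0.12, -0.31]), 'moment': array([ 0.  , -0.03, -0.01]), 'grasp_force': 0.0, 'width': 87.75401552779789}
[[ 0.9   0.44  0.  ]
 [ 0.44 -0.9  -0.  ]
 [-0.    0.   -1.  ]]
side fence mid line [  -0.04 -203.33] -2.5380078768651533 at x=600 -229.92444352710194 41
back fence mid [  0.04 672.77] -2.1798053278240626 at y=-200 665.1604310296278 30
L -7.706620617390728 -76.8545517724327
R -34.51704363393131 -237.3443671976271
F 13.390593965832837 503.75633772508456
```

Emit:
play_rows(dp=[[8.6, 36.9, 0], [8.6, 36.9, 0], [8.6, 36.9, 0], [8.6, 36.9, 0], [8.6, 36.9, 0], [8.6, 36.9, 0], [8.6, 36.9, 0], [8.6, 36.9, 0]], yaw=[-1.35, -1.35, -1.35, -1.35, -1.35, -1.35, -1.35, -1.35], gripper=0)

```text
t: 1.52
ee_pos: [345.7, -263.5, 222.9]
orientation: [3.113, 0.421, 0.001]
ft_force: [0.8, 0.7, -0.4]
width: 88.3
grasp_force: 0.0
```

Emit:
play_rows(dp=[[8.6, 36.9, 0], [8.6, 36.9, 0], [8.6, 36.9, 0], [8.6, 36.9, 0], [8.6, 36.9, 0], [8.6, 36.9, 0], [8.6, 36.9, 0], [8.6, 36.9, 0]], yaw=[-1.35, -1.35, -1.35, -1.35, -1.35, -1.35, -1.35, -1.35])

```text
t: 2.18
ee_pos: [414.6, 32.0, 223.1]
orientation: [3.139, 0.127, 0.002]
ft_force: [0.6, 0.3, 0.1]
width: 87.9
grasp_force: 0.0
```

Emit:
play_rows(dp=[[8.6, 36.9, -10], [8.6, 36.9, -10], [8.6, 36.9, -10], [8.6, 36.9, -10], [8.6, 36.9, -10], [8.6, 36.9, -10], [8.6, 36.9, -10], [8.6, 36.9, -10]], yaw=[-1.35, -1.35, -1.35, -1.35, -1.35, -1.35, -1.35, -1.35])

```text
t: 2.85
ee_pos: [483.3, 327.3, 142.2]
orientation: [-3.137, 0.169, -0.0]
ft_force: [0.2, 0.7, 0.7]
width: 87.8
grasp_force: 0.0
```

Emit:
play_rows(dp=[[0, -0.3, -18], [0, -0.3, -18], [0, -0.3, -18], [0, -0.3, -18], [0, -0.3, -18], [0, 0, -15], [0, 0, -13], [0, 0, -6]], yaw=[0, 0, 0, 0, 0, 0, 0, 0])

```text
t: 3.52
ee_pos: [482.5, 323.3, 17.0]
orientation: [3.136, -0.167, -0.003]
ft_force: [-0.3, 0.0, -1.1]
width: 87.5
grasp_force: 0.0
```

```bash
python3 - <<'E'
from h import *
im=viewer.get_image('side')
a=cv2.resize(im['pixels'][170:300,150:310],None,fx=4,fy=4,interpolation=cv2.INTER_CUBIC)
cv2.imwrite('pics/g1.png',cv2.cvtColor(a,cv2.COLOR_RGB2BGR))
E
```

```text
(no output)
```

View pics/g1.png

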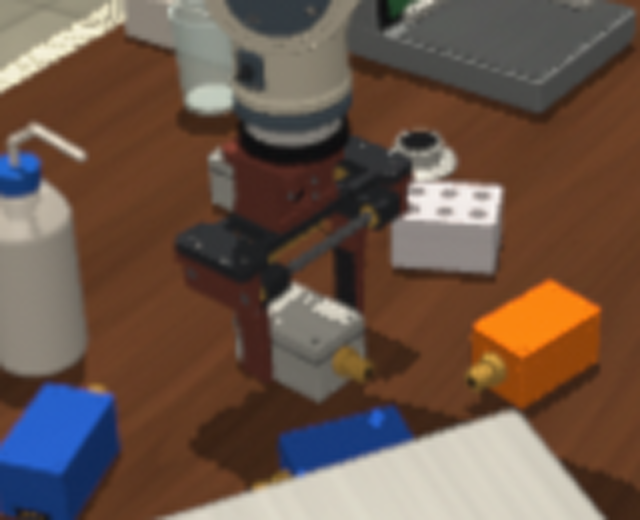

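The open fingers straddle the grey case with the brass port, at about (315,345) in the crop. I'll raise slightly and close.

Emit:
play_rows(dp=[[0, 0, 2], [0, 0, 0], [0, 0, 0], [0, 0, 0], [0, 0, 0], [0, 0, 0], [0, 0, 0], [0, 0, 0]], yaw=[0, 0, 0, 0, 0, 0, 0, 0], gripper=1)

```text
t: 4.23
ee_pos: [483.9, 324.5, 21.4]
orientation: [-3.136, 0.168, -0.002]
ft_force: [-1.0, 1.9, 6.2]
width: 49.9
grasp_force: 30.0
```

Emit:
play_rows(dp=[[0, 0, 0], [0, 0, 0], [0, 0, 0], [0, 0, 0]], yaw=[0, 0, 0, 0])

```text
t: 4.57
ee_pos: [483.9, 324.5, 21.4]
orientation: [-3.136, 0.168, -0.002]
ft_force: [-0.7, 2.1, 5.9]
width: 49.9
grasp_force: 30.0
```

Emit:
play_rows(dp=[[0, 0, 3], [0, 0, 8], [0, 0, 15], [0, 0, 15], [0, 0, 15], [0, 0, 15], [0, 0, 15], [0, 0, 14]], yaw=[0, 0, 0, 0, 0, 0, 0, 0])

```text
t: 5.23
ee_pos: [482.6, 323.1, 121.4]
orientation: [3.136, -0.167, -0.002]
ft_force: [0.7, 0.1, -3.5]
width: 50.0
grasp_force: 30.0
```

Emit:
play_rows(dp=[[3, -12, 0], [6, -24, 0], [7, -30, 0], [7, -30, 0], [7, -30, 0], [7, -30, 0], [7, -30, 0], [7, -30, 0]], yaw=[0.2, 0.2, 0.2, 0.2, 0.2, 0.2, 0.2, 0.2])

```text
t: 5.9
ee_pos: [533.2, 105.3, 119.8]
orientation: [3.138, -0.123, -0.003]
ft_force: [0.9, -0.5, -2.9]
width: 49.8
grasp_force: 30.0
```

Emit:
play_rows(dp=[[7, -30, 0], [7, -30, 0], [7, -30, 0], [7, -30, 0], [7, -30, 0], [7, -30, 0], [7, -30, 0], [7, -30, 0]], yaw=[0.2, 0.2, 0.2, 0.2, 0.2, 0.2, 0.2, 0.2])

```text
t: 6.57
ee_pos: [588.8, -134.4, 119.6]
orientation: [-3.14, 0.08, 0.004]
ft_force: [0.1, 1.2, -3.5]
width: 49.8
grasp_force: 30.0
```

Emit:
play_rows(dp=[[6, -24, 0], [5, -18, 0], [0, -6, 0], [0, 0, 0], [0, 0, 0]], yaw=[0.2, 0.2, 0, 0, 0])

```text
t: 6.98
ee_pos: [599.8, -180.1, 119.8]
orientation: [-3.14, 0.07, 0.004]
ft_force: [-0.3, -0.0, -3.1]
width: 49.6
grasp_force: 30.0
```

```bash
python3 - <<'E'
from h import *
np.set_printoptions(precision=2,suppress=True)
o=ctrl.get_obs(); print(o['ee_pos'],o['orientation'],o['ft_force'],o['width'])
for n in ('top','side'):
    im=viewer.get_image(n)
    r,c=(slice(110,220),slice(275,385)) if n=='top' else (slice(90,210),slice(200,330))
    a=cv2.resize(im['pixels'][r,c],None,fx=4.5,fy=4.5,interpolation=cv2.INTER_CUBIC)[:495]
    cv2.imwrite('pics/p_%s.png'%n,cv2.cvtColor(a,cv2.COLOR_RGB2BGR))
    for k,z in (('logger',78),('logger_corner',78),('reader_corner',40)):
        for x in models.landmark_of(im,k)[:3]: print(n,k,np.array(x['location']),round(x['conf'],2),px2w(im,*x['location'],z=o['ee_pos'][2]-20 if k[0]=='l' else z))
E
```

```text
[ 599.79 -180.08  119.77] [-3.14  0.07  0.  ] [-0.28 -0.03 -3.1 ] 49.643425593744325
top logger [186.2 269.2] 0.89 [344.1  235.01  99.77]
top logger [ 98.1 198.5] 0.82 [535.43 472.26  99.77]
top logger [128.5 259.1] 0.81 [373.35 386.96  99.77]
top logger_corner [132.1 274.6] 0.98 [333.25 376.74  99.77]
top logger_corner [203.3 280.8] 0.97 [313.55 190.48  99.77]
top logger_corner [349.1 149.1] 0.72 [ 653.17 -206.75   99.77]
top reader_corner [352.5 148.4] 0.56 [ 668.99 -232.13   40.  ]
side logger [274.9 158.2] 0.78 [ 610.3  -176.23   99.77]
side logger [162.1 293.4] 0.55 [456.3  602.82  99.77]
side logger_corner [297.2 258.4] 0.86 [255.14 327.58  99.77]
side logger_corner [150.1 299.5] 0.82 [465.34 631.89  99.77]
side logger_corner [252.8 210.6] 0.53 [475.67 190.06  99.77]
```

View pics/p_side.png

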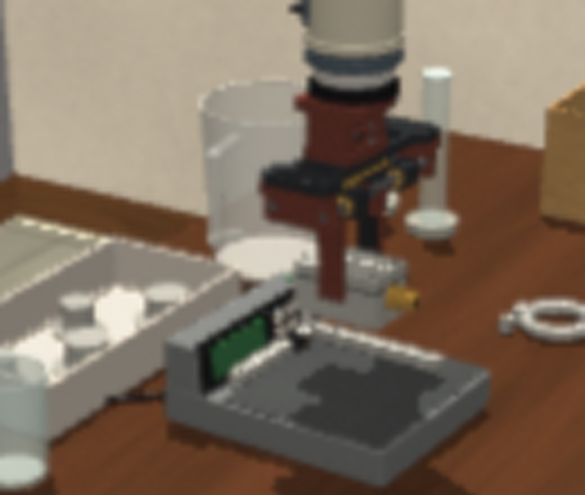

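The side picture shows the case held level over the deck, port toward the front at about (405,297) in the crop, and clear of the fences and console. Lowering now.

Emit:
play_rows(dp=[[0, 0, -10], [0, 0, -12], [0, 0, -12], [0, 0, -10], [0, 0, -6], [0, 0, -3], [0, 0, 0], [0, 0, 0]], yaw=[0, 0, 0, 0, 0, 0, 0, 0])

```text
t: 8.05
ee_pos: [601.3, -180.3, 67.5]
orientation: [-3.141, 0.069, 0.0]
ft_force: [0.5, 0.4, -3.6]
width: 50.1
grasp_force: 30.0
```

Emit:
play_rows(dp=[[0, 0, -1], [0, 0, -1], [0, 0, -1], [0, 0, 0], [0, 0, 0]], yaw=[0, 0, 0, 0, 0])

```text
t: 8.47
ee_pos: [601.3, -180.2, 64.8]
orientation: [3.141, -0.069, 0.0]
ft_force: [0.2, -0.4, -3.7]
width: 50.0
grasp_force: 30.0
```

Emit:
play_rows(dp=[[0, 0, -0.7], [0, 0, -0.7], [0, 0, 0], [0, 0, 0]], yaw=[0, 0, 0, 0])

```text
t: 8.8
ee_pos: [601.2, -180.2, 63.2]
orientation: [-3.141, 0.069, 0.0]
ft_force: [0.3, -0.4, -3.0]
width: 50.2
grasp_force: 30.0
```

Emit:
play_rows(dp=[[0, 0, -0.7], [0, 0, -0.3], [0, 0, 0], [0, 0, 0]], yaw=[0, 0, 0, 0])

```text
t: 9.13
ee_pos: [601.2, -180.2, 62.2]
orientation: [-3.141, 0.069, 0.0]
ft_force: [-0.0, -0.2, -4.1]
width: 50.1
grasp_force: 30.0
```

Emit:
play_rows(dp=[[0, 0, -0.5], [0, 0, -0.3], [0, 0, 0], [0, 0, 0]], yaw=[0, 0, 0, 0])

```text
t: 9.47
ee_pos: [601.2, -180.2, 61.5]
orientation: [-3.141, 0.069, -0.0]
ft_force: [0.4, 0.5, -3.0]
width: 49.9
grasp_force: 30.0
```

Emit:
play_rows(dp=[[0, 0, -0.4], [0, 0, -0.3], [0, 0, 0], [0, 0, 0]], yaw=[0, 0, 0, 0])

```text
t: 9.8
ee_pos: [601.3, -180.3, 61.4]
orientation: [3.141, -0.069, 0.0]
ft_force: [-3.1, 0.8, 6.1]
width: 49.8
grasp_force: 30.0
```

Emit:
play_rows(dp=[[0, 0, 0.4], [-0.1, -3, 0], [-0.1, -3, 0], [-0.1, -3, 0], [-0.1, -3, 0], [-0.1, -2, 0], [0, 0, 0]], yaw=[0, 0, 0, 0, 0, 0, 0])

```text
t: 10.38
ee_pos: [601.1, -194.9, 61.4]
orientation: [3.14, -0.07, 0.001]
ft_force: [0.1, 0.9, 3.7]
width: 49.6
grasp_force: 30.0
```

Emit:
play_rows(dp=[[0, -1, 0], [0, -1, 0], [0, 0, 0], [0, 0, 0]], yaw=[0, 0, 0, 0])

```text
t: 10.72
ee_pos: [601.0, -196.3, 61.4]
orientation: [3.141, -0.069, 0.001]
ft_force: [0.0, 1.7, 5.5]
width: 49.6
grasp_force: 30.0
```

Emit:
play_rows(dp=[[0, -1, 0], [0, 0, 0], [0, 0, 0]], yaw=[0, 0, 0])

```text
t: 10.97
ee_pos: [600.9, -197.2, 61.4]
orientation: [3.141, -0.069, 0.001]
ft_force: [0.2, 2.9, 5.4]
width: 49.6
grasp_force: 30.0
```

Emit:
play_rows(dp=[[0, -0.5, 0.2], [0, -0.5, 0], [0, 0, 0], [0, 0, 0]], yaw=[0, 0, 0, 0])

```text
t: 11.3
ee_pos: [600.8, -198.2, 61.4]
orientation: [-3.141, 0.069, -0.0]
ft_force: [0.3, 3.3, 4.6]
width: 49.6
grasp_force: 30.0
```

Emit:
play_rows(dp=[[0, -0.5, 0], [0, -0.5, 0], [0, 0, 0], [0, 0, 0]], yaw=[0, 0, 0, 0])

```text
t: 11.63
ee_pos: [600.8, -198.3, 61.4]
orientation: [-3.14, 0.069, 0.0]
ft_force: [0.4, 7.2, 6.1]
width: 49.7
grasp_force: 30.0
```

Emit:
play_rows(dp=[[0, -0.5, 0], [0, 0, 0], [0, 0, 0]], yaw=[0, 0, 0])

```text
t: 11.88
ee_pos: [600.8, -198.3, 61.4]
orientation: [-3.139, 0.069, 0.0]
ft_force: [0.8, 9.5, 5.8]
width: 50.1
grasp_force: 30.0
```

```bash
python3 -c "
from h import *
for i in range(1):
  o=ctrl.get_obs(); print(o['ee_pos'],o['ft_force'],o['moment'],o['orientation'])"
```

```text
[ 600.75677591 -198.3335827    61.42923486] [0.79128988 9.45823145 5.79861042] [ 1.6823777  -0.27449335  0.00640782] [-3.13910382e+00  6.89360854e-02  4.66176993e-04]
```

Emit:
play_rows(dp=[[2, -0.1, 0.2], [2, -0.1, 0], [2, -0.1, 0], [2, -0.1, 0], [2, -0.1, 0], [0, 0, 0]], yaw=[0, 0, 0, 0, 0, 0])

```text
t: 12.38
ee_pos: [608.4, -198.7, 61.5]
orientation: [-3.138, 0.069, 0.008]
ft_force: [-7.8, 9.4, 11.8]
width: 50.1
grasp_force: 30.0
```

Emit:
play_rows(dp=[[1, -0.05, 0], [1, -0.05, 0], [1, 0, 0], [0, 0, 0]], yaw=[0, 0, 0, 0])

```text
t: 12.72
ee_pos: [611.2, -198.8, 61.5]
orientation: [-3.138, 0.069, 0.009]
ft_force: [-8.2, 8.2, 13.6]
width: 49.5
grasp_force: 30.0
```

Emit:
play_rows(dp=[[1, -0.05, 0], [1, -0.05, 0], [0, 0, 0]], yaw=[0, 0, 0])

```text
t: 12.97
ee_pos: [613.2, -198.9, 61.5]
orientation: [-3.138, 0.069, 0.009]
ft_force: [-7.4, 8.4, 13.1]
width: 49.8
grasp_force: 30.0
```

Emit:
play_rows(dp=[[0, 0, 0.3], [0, 0, 0.2], [0, 0, 0], [0, 0, 0]], yaw=[0, 0, 0, 0])

```text
t: 13.3
ee_pos: [613.2, -198.9, 61.5]
orientation: [-3.138, 0.069, 0.009]
ft_force: [-7.4, 8.7, 8.5]
width: 49.9
grasp_force: 30.0
```

Emit:
play_rows(dp=[[1, -0.05, 0], [0, 0, 0], [0, 0, 0]], yaw=[0, 0, 0])

```text
t: 13.55
ee_pos: [614.1, -198.9, 61.6]
orientation: [-3.138, 0.069, 0.009]
ft_force: [-6.2, 7.8, 9.1]
width: 49.7
grasp_force: 30.0
```

Emit:
play_rows(dp=[[1, -0.05, 0], [0, 0, 0], [0, 0, 0]], yaw=[0, 0, 0])

```text
t: 13.8
ee_pos: [615.1, -199.0, 61.6]
orientation: [-3.138, 0.069, 0.009]
ft_force: [-6.5, 8.5, 9.5]
width: 50.0
grasp_force: 30.0
```

Emit:
play_rows(dp=[[1, -0.05, 0], [0, 0, 0], [0, 0, 0]], yaw=[0, 0, 0])

```text
t: 14.05
ee_pos: [616.1, -199.0, 61.5]
orientation: [-3.138, 0.069, 0.009]
ft_force: [-7.0, 8.6, 9.6]
width: 49.8
grasp_force: 30.0
```

Emit:
play_rows(dp=[[1, -0.05, 0.3], [0, 0, 0], [0, 0, 0]], yaw=[0, 0, 0])

```text
t: 14.3
ee_pos: [617.2, -199.0, 61.6]
orientation: [-3.138, 0.069, 0.009]
ft_force: [-6.1, 8.2, 6.2]
width: 50.3
grasp_force: 30.0
```

Emit:
play_rows(dp=[[1, -0.05, 0], [0, 0, 0], [0, 0, 0]], yaw=[0, 0, 0])

```text
t: 14.55
ee_pos: [618.1, -199.1, 61.6]
orientation: [-3.138, 0.069, 0.009]
ft_force: [-6.1, 8.3, 7.2]
width: 49.7
grasp_force: 30.0
```

Emit:
play_rows(dp=[[1, -0.05, 0], [0, 0, 0], [0, 0, 0]], yaw=[0, 0, 0])

```text
t: 14.8
ee_pos: [618.9, -199.1, 61.6]
orientation: [-3.138, 0.069, 0.01]
ft_force: [-6.9, 7.7, 7.7]
width: 49.8
grasp_force: 30.0
```

Emit:
play_rows(dp=[[1, -0.05, 0], [0, 0, 0], [0, 0, 0]], yaw=[0, 0, 0])

```text
t: 15.05
ee_pos: [619.3, -199.2, 61.6]
orientation: [-3.138, 0.069, 0.012]
ft_force: [-9.8, 7.7, 9.8]
width: 49.7
grasp_force: 30.0
```

Emit:
play_rows(dp=[[1, -0.05, 0.2], [0, 0, 0], [0, 0, 0]], yaw=[0, 0, 0])

```text
t: 15.3
ee_pos: [620.1, -199.2, 61.7]
orientation: [-3.138, 0.069, 0.012]
ft_force: [-9.0, 8.1, 8.9]
width: 50.3
grasp_force: 30.0
```

Emit:
play_rows(dp=[[1, -0.05, 0], [0, 0, 0], [0, 0, 0]], yaw=[0, 0, 0])

```text
t: 15.55
ee_pos: [620.9, -199.2, 61.7]
orientation: [-3.138, 0.069, 0.013]
ft_force: [-9.8, 7.5, 9.0]
width: 49.8
grasp_force: 30.0
```

Emit:
play_rows(dp=[[1, -0.05, 0], [0, 0, 0], [0, 0, 0]], yaw=[0, 0, 0])

```text
t: 15.8
ee_pos: [621.7, -199.2, 61.7]
orientation: [-3.138, 0.069, 0.013]
ft_force: [-10.6, 8.2, 10.3]
width: 49.7
grasp_force: 30.0
```

```bash
python3 -c "
from h import *
o=ctrl.get_obs(); print(o['ee_pos'],o['ft_force'],o['moment'],o['orientation'])"
```

```text
[ 621.71981673 -199.24170011   61.68826159] [-10.64423409   8.21713485  10.3364811 ] [1.48706251 1.59796685 0.02682926] [-3.13780819  0.0685781   0.01343314]
```

Emit:
play_rows(dp=[[1, -0.05, 0.2], [0, 0, 0], [0, 0, 0]], yaw=[0, 0, 0])

```text
t: 16.05
ee_pos: [622.6, -199.3, 61.7]
orientation: [-3.138, 0.068, 0.014]
ft_force: [-10.8, 8.0, 9.8]
width: 49.9
grasp_force: 30.0
```

Emit:
play_rows(dp=[[1, -0.05, 0], [0, 0, 0], [0, 0, 0]], yaw=[0, 0, 0])

```text
t: 16.3
ee_pos: [623.4, -199.4, 61.7]
orientation: [-3.138, 0.069, 0.014]
ft_force: [-10.4, 7.8, 9.5]
width: 50.0
grasp_force: 30.0
```

Emit:
play_rows(dp=[[0.7, 0, 0], [0, 0, 0], [0, 0, 0]], yaw=[0, 0, 0])

```text
t: 16.55
ee_pos: [623.9, -199.4, 61.7]
orientation: [-3.138, 0.068, 0.015]
ft_force: [-11.9, 7.3, 10.5]
width: 50.0
grasp_force: 30.0
```

Emit:
play_rows(dp=[[0.7, 0, 0], [0, 0, 0], [0, 0, 0]], yaw=[0, 0, 0])

```text
t: 16.8
ee_pos: [624.0, -199.4, 61.7]
orientation: [-3.138, 0.068, 0.017]
ft_force: [-13.9, 7.4, 12.2]
width: 49.5
grasp_force: 30.0
```

```bash
python3 - <<'E'
from h import *
from scipy.spatial.transform import Rotation as R
np.set_printoptions(precision=4,suppress=True)
o=ctrl.get_obs(); print(o['ee_pos'],o['ft_force'],o['moment'],R.from_rotvec(o['orientation']).as_matrix())
im=viewer.get_image('side'); P=cloud(im)
a=cv2.resize(im['pixels'][120:200,225:325],None,fx=7,fy=7,interpolation=cv2.INTER_CUBIC)
cv2.imwrite('pics/d_side.png',cv2.cvtColor(a,cv2.COLOR_RGB2BGR))
for n in ('side','top'):
    if n=='top': im=viewer.get_image('top'); P=cloud(im)
    Q=P.reshape(-1,3); Q=Q[(Q[:,2]>80)&(Q[:,2]<92)&(Q[:,0]>578)&(Q[:,0]<666)&(Q[:,1]<-170)&(Q[:,1]>-232)]
    for i in range(3):
        A=np.c_[Q[:,:2]-[620,-200],np.ones(len(Q))]; l=np.linalg.lstsq(A,Q[:,2],rcond=None)[0]; e=Q[:,2]-A@l; Q=Q[abs(e)<max(1,1.5*e.std())]
    print(n,len(Q),l,e.std(),Q[:,:2].min(0),Q[:,:2].max(0))
    D=P.reshape(-1,3); D=D[(abs(D[:,2]-40)<5)&(D[:,0]>510)&(D[:,0]<650)&(D[:,1]<-90)&(D[:,1]>-165)]
    print('deck',np.linalg.lstsq(np.c_[D[:,:2]-[600,-130],np.ones(len(D))],D[:,2],rcond=None)[0])
E
```

```text
[ 623.9544 -199.3524   61.7298] [-13.8517   7.4141  12.2401] [1.4072 2.1857 0.0711] [[ 0.999  -0.0436 -0.0109]
 [-0.0435 -0.999   0.0035]
 [-0.011  -0.003  -0.9999]]
side 66 [-0.0027 -0.0158 84.9818] 1.3420624452527021 [ 581.2071 -227.319 ] [ 663.6811 -170.191 ]
deck [ 0.0054  0.0014 39.0062]
top 23 [-0.0867 -0.0816 85.8294] 1.0193903017016885 [ 584.7999 -187.6396] [ 601.8559 -174.069 ]
deck [-0.0015 -0.0002 40.5561]
```

View pics/d_side.png

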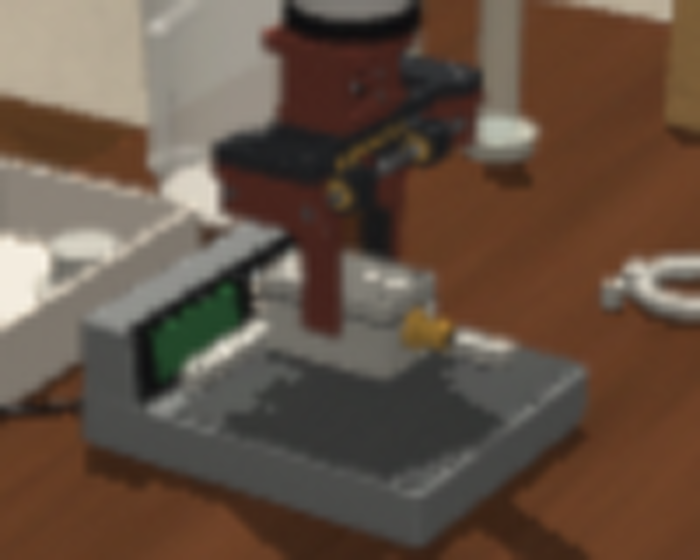

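The side picture shows the case in the corner, with its contact end at the back fence at about (260,310) in the crop and the port to the front at (430,330). I'll press a little more firmly in all three directions.

Emit:
play_rows(dp=[[0, 0, -0.3], [0, 0, -0.3], [0, 0, 0], [0, 0, 0]], yaw=[0, 0, 0, 0])

```text
t: 17.23
ee_pos: [624.0, -199.4, 61.7]
orientation: [-3.138, 0.068, 0.017]
ft_force: [-15.3, 7.5, 16.6]
width: 50.1
grasp_force: 30.0
```

Emit:
play_rows(dp=[[0.5, -0.3, 0], [0.5, -0.3, 0], [0, 0, 0], [0, 0, 0]], yaw=[0, 0, 0, 0])

```text
t: 17.57
ee_pos: [624.1, -199.4, 61.6]
orientation: [-3.137, 0.068, 0.02]
ft_force: [-17.9, 9.9, 20.2]
width: 50.0
grasp_force: 30.0
```

```bash
python3 - <<'E'
from h import *
from scipy.spatial.transform import Rotation as R
np.set_printoptions(precision=4,suppress=True)
o=ctrl.get_obs(); print(o['ee_pos'],o['ft_force'],o['moment'],R.from_rotvec(o['orientation']).as_matrix())
E
```

```text
[ 624.1032 -199.3601   61.6435] [-17.9247   9.9169  20.151 ] [1.7068 2.888  0.1181] [[ 0.999  -0.0435 -0.0127]
 [-0.0434 -0.999   0.0044]
 [-0.0129 -0.0039 -0.9999]]
```

Emit:
play_rows(dp=[[0, 0, -0.4], [0, 0, -0.4], [0, 0, 0], [0, 0, 0]], yaw=[0, 0, 0, 0])

```text
t: 17.9
ee_pos: [624.5, -199.3, 61.3]
orientation: [-3.137, 0.068, 0.019]
ft_force: [-17.9, 10.6, 22.4]
width: 49.5
grasp_force: 30.0
```

```bash
python3 - <<'E'
from h import *
from scipy.spatial.transform import Rotation as R
np.set_printoptions(precision=4,suppress=True)
o=ctrl.get_obs(); print(o['ee_pos'],o['ft_force'],o['moment'],R.from_rotvec(o['orientation']).as_matrix()[:,2])
E
```

```text
[ 624.4516 -199.3476   61.3161] [-17.9369  10.623   22.4131] [1.8531 2.9033 0.1075] [-0.0119  0.0043 -0.9999]
```

Emit:
play_rows(dp=[[0, 0, 0.2], [0, 0, 0], [0, 0, 0], [0, 0, 0], [0, 0, 0], [0, 0, 0], [0, 0, 0], [0, 0, 0]], yaw=[0, 0, 0, 0, 0, 0, 0, 0])

```text
t: 18.57
ee_pos: [624.4, -199.4, 61.3]
orientation: [-3.137, 0.068, 0.019]
ft_force: [-17.5, 9.6, 20.6]
width: 50.2
grasp_force: 30.0
```

Emit:
play_rows(dp=[[0, 0, 0], [0, 0, 0], [0, 0, 0], [0, 0, 0], [0, 0, 0], [0, 0, 0], [0, 0, 0], [0, 0, 0]], yaw=[0, 0, 0, 0, 0, 0, 0, 0])

```text
t: 19.23
ee_pos: [624.5, -199.4, 61.3]
orientation: [-3.137, 0.068, 0.019]
ft_force: [-18.0, 11.4, 21.4]
width: 49.8
grasp_force: 30.0
```

```bash
python3 - <<'E'
from h import *
np.set_printoptions(precision=3,suppress=True)
o=ctrl.get_obs(); print(o['ee_pos'],o['ft_force'],o['moment'])
im=viewer.get_image('side')
a=cv2.resize(im['pixels'][140:190,245:305],None,fx=11,fy=11,interpolation=cv2.INTER_CUBIC)
cv2.imwrite('pics/f_side.png',cv2.cvtColor(a,cv2.COLOR_RGB2BGR))
E
```

```text
[ 624.46  -199.357   61.34 ] [-17.983  11.426  21.374] [1.812 2.837 0.048]
```

View pics/f_side.png

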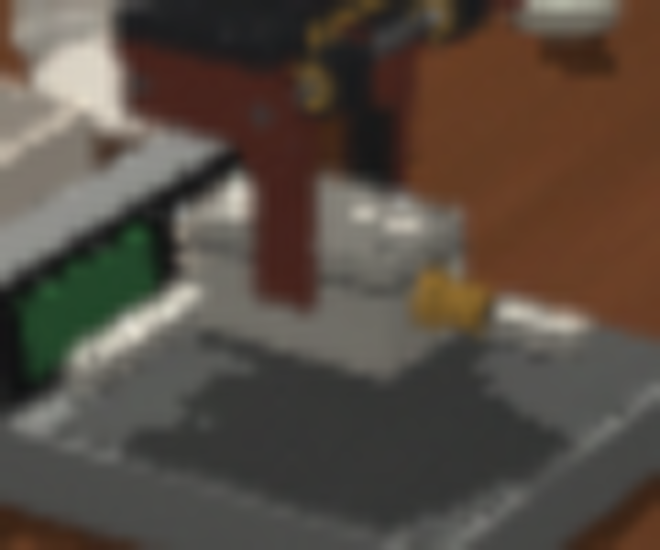

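The case sits flat, its contact end at the back fence at about (195,300) in the crop and the port end at (450,300) beside the side fence. Position and forces are steady, so I'm handing in.

```bash
python3 -c "
from h import *
print(ticket.close_job())"
```

```text
the job is handed in; nothing more can be done
None
```

The job is handed in: the pressure logger sits on the deck, and the gripper is holding it pressed into the corner at about 18 N on the back fence and 11 N on the side fence, at 19 s of the 67 s allowed. Flush contact is inferred from about 5 mm of spring travel to a hard stop, flatness from the tool height, and the judge's result was not shown.

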